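Clear a cut busbar off the saw's run-out ledge into the discharge chute

TASK

Flip the saw's length stop up and back past upright so that it stays there. Press the cut copper busbar piece flat and square against the fence, then slide it along the fence, still square and touching it, off the end of the ledge so that it drops into the chute and comes to rest flat on the chute floor. Slide it slowly without ever lifting it, never push on it or the fence with more than about 15 N (the fence would lose its setting), and leave the tape measure, carton and wire reel alone.

Things in the scene. Friction and masses are not known exactly. Their poses are not given: they have to be found in the camera images.
- runout: Blue-legged steel run-out ledge, fixed on the bench. Origin: on the bench under the drop edge; x points across towards the fence, y upstream (away from the chute), z up. Its flat top is 180 mm above the origin, from x = -160 to 110 mm and y = 0 (the drop edge) to 300 mm; beyond is a roller bed up to y = 470 mm, no higher.
- fence: Fixed aluminium fence rail along the far side of the ledge, 28 mm high, front plane x = 70 mm; origin and axes as the ledge's. The work slides along its dark steel facing strip (25 mm high, y = -57 to 297 mm, so on past the drop edge, parallel to y, rigid). The strip is set in or out: its front plane is anywhere from x = 38 to 60 mm, not reported: find it by touch. Knobs behind reach x = 128 mm.
- stop (a joint): Flip-over length stop: steel arm with a foot reaching to 3 mm above the ledge, hinged on the fence about a level axis along the fence. In rad: 0 = down, blocking the lane, arm pointing away from the fence (ledge's -x); grows as its free end is lifted up and over the fence; 1.57 = upright; 2.05 = end of travel, leaning back. Stays where it is left; about 3 N at the cap moves it.
- stop_grip (a point): Centre of the yellow cap on the free end of the stop's arm, 68 mm from the hinge axis: 14 mm wide along the fence, 14 mm high, 20 mm long; may be pinched from above by its two sides that face along the fence, free space on both sides. With the stop down it is 42 mm above the ledge.
- stop_pivot (a point): Point on the hinge axis of the length stop, in the middle of the arm: 42 mm above the ledge, at x = 85, y = 60 mm of the run-out ledge.
- busbar: Cut piece of copper busbar lying flat on the ledge: 100 mm across (its x), 90 mm along (its y), 8 mm thick, about 0.65 kg. Origin: centre of its underside. Its +x side goes against the fence; at the start its x points within 0.3 rad of the ledge's x. Sliding it on the ledge takes about 3 to 6 N. It tips off once its middle is past the drop edge.
- chute: Open aluminium chute fixed below the drop edge: floor sloping down at 42 degrees away from the ledge, 145 mm wide, 203 mm long, starting just under the edge; walls 39 mm high, black rubber lip 29 mm high across its foot. Origin: middle of the floor's lower end; y up the slope, x across, z out of the floor. A busbar tipped in slides down and rests flat on the floor.
- tape_measure: Yellow and black tape measure standing on the ledge, 60 by 34 by 56 mm high, loose; origin centre of its underside. Leave it alone.
- carton: Green carton of fittings on the bench, 110 by 75 by 60 mm high, loose; origin centre of its underside. Leave it alone.
- wire_reel: Small plywood reel of orange wire standing on the bench, 100 mm diameter, 80 mm high, loose; origin centre of its underside. Leave it alone.
Not all that is in view belongs to the job. What is meant by the busbar is not yellow, and is the smaller of those in its own colour.

How it is judged:
On the way, in this order (a step that is already met when the one before it is completed fails the run):
1. the length stop is flipped up past upright and stays there, the busbar still on the ledge (value of joint stop above 1.65 rad and contact force between the fingers and anything else below 0.1 N and z of busbar in the frame of runout above 0.17 m), for 0.2 s.
2. the busbar is pressed square against the fence (over 2 N, within 2 degrees) while it lies wholly on the ledge (contact force between busbar and fence above 2 N and angle between the x axis of busbar and the x axis of fence, either way round below 0.035 rad and y of busbar in the frame of runout above 0.06 m), for 0.2 s.
3. the busbar, pushed along, hangs over the drop edge still touching the fence and parallel to it within 3 degrees (y of busbar in the frame of runout between 0 and 0.035 m and z of busbar in the frame of runout above 0.175 m and angle between the x axis of busbar and the x axis of fence, either way round below 0.052 rad and contact force between busbar and fence above 0.2 N), for 0.05 s.
At the end, for the whole second after the job is handed in: The busbar lies still and flat (within 9 degrees) on the chute floor against the foot of the chute, the length stop is still flipped past upright, and the tape measure, carton and wire reel are within 12 mm of where they were (y of busbar in the frame of chute between 0.03 and 0.09 m and z of busbar in the frame of chute between -0.01 and 0.018 m and angle between the z axis of busbar and the z axis of chute, either way round below 0.15 rad and linear speed of busbar below 0.02 m/s and value of joint stop above 1.6 rad and distance of each of tape_measure, carton, wire_reel from where it was at the start of the episode below 0.012 m); the robot touches nothing.
It fails at once if the busbar is pushed by the fingers with more than 20 N (contact force between the fingers and busbar above 20 N).
It fails at once if the busbar, or the robot itself, presses on the fence with more than 18 N (contact force between any of busbar, the arm and fence above 18 N).
It fails at once if the busbar is lifted more than 12 mm off the ledge (z of busbar in the frame of runout above 0.192 m).
It fails at once if the busbar is shoved over the ledge faster than 0.25 m/s (linear speed of busbar above 0.25 m/s and z of busbar in the frame of runout above 0.179 m).
It fails at once if the tape measure, the carton or the wire reel is moved more than 12 mm (distance of any of tape_measure, carton, wire_reel from where it was at the start of the episode above 0.012 m).
It also fails if it takes over 72 s, if anything falls off the work surface, if the arm or the gripper's body presses on something with over 40 N, if the wrist force passes 120 N, or if a joint passes its speed limit or range.

ROBOT

A 6-joint arm with a two-finger parallel gripper is mounted at the origin on the work surface. World frame = base frame: x ahead of the robot, y to its left, z up, the work surface at z = 0. Lengths are in m, angles in rad, forces in N, time in s.
With the tool pointing down it reaches from about 0.2 to 0.875 m from the base axis. Payload 3.4 kg.
Tool frame: the origin (TCP) lies midway between the tips of the shut fingers; the grasp point (between the pads) lies 19 mm behind it; z points along the fingers, y is the line along which they close (so a half turn about z gives the same grasp; the last joint's range is limited). The gripper opens to 94 mm and grips with 3 to 60 N. Pads are 16 mm wide; open, the fingers measure 119 mm over their backs; the gripper's body (75 mm by 177 mm) begins 78 mm behind the grasp point.
Start: joints at [1.09, 0.276, 1.505, -0, 1.361, -0.121], TCP at [0.202, 0.538, 0.205] pointing down, gripper open.
Joint ranges: [-2.89, 2.89], [-0.75, 2.08], [0.22, 2.7], [-1.18, 4.32], [0.11, 2.71], [-2.7, 2.7]. Speed limits (rad/s): [2.57, 2.57, 3.14, 3.14, 3.14, 3.14].

INTERFACE

Orientations are given as a unit quaternion [w, x, y, z].
In Python, from cell import r gives the robot as it stands.
- The arm moves only by the tool apply_moves, never from a script. Its argument "plan" is a list that holds one entry, the list of rows, each a list of 7 numbers: the turn, a rotation vector about the tool's x, y, z in rad, then the shift along the tool's x, y, z in cm, then the finger opening in cm, from 0 to 9.4. A call has exactly 5 rows; each row is the pose to reach, as a shift and turn from the pose commanded when the call began, along the tool's axes at that moment; what a row does not reach only later rows make up. A row lasts 1/8 s, in which the tool goes at most 62.5 mm and 10.7 degrees, less where a joint would pass 70% of its speed; a pose out of reach is approached as far as the arm can. A call with a gripper value outside its range is refused whole. The fingers move at their own pace and stop on an object; "force" is the grip in N (left out, the last holds). Time passes only in rows, so rows that repeat a pose let the fingers close, or fill a call up. It gives the time, the measured TCP pose, the force, the opening and the grip force at its end, in the units of the state.
- r.observe(): the state, without advancing time (a new reading comes with each control period).
- r.grab_frame(name): name is "scene" or "top" or "wrist"; returns the picture (384x512x3 uint8, red, green, blue); there is no depth.
- r.camera_params(name): a dict with "mtx" (3x3 intrinsics, pixels), "R" (3x3) and "t" (3): a world point X has camera coordinates R X + t; the wrist camera has in their place "hand_eye" (4x4, takes a point from camera to tool coordinates, whose origin is the TCP and whose axes are the flange's). Camera axes: x right, y down, z forward; pixel columns grow to the right and rows downward; lengths in m; the calibration is good to about 2 mm. The wrist camera is an equidistant fisheye: a pixel r from the principal point sees the ray r / f radians off the axis. A picture is of the moment at which its call begins: read the wrist's pose just before it. camera_params takes no time and is no camera call.
- r.close_job(): hands the job in; it is judged then, once.
The state is a dict: "time": time; "joint_positions": joint angles; "qvel": joint speeds; "tau": joint torques, N m; "eef_pos": TCP position; "tcp_rot": TCP orientation; "ft_force": force on the tool from outside, world axes, zero at the start; "ft_torque": the same for the moment, N m; "finger_gap": finger opening in m; "grasp_force": force on a finger pad.
Only numpy, scipy, OpenCV 4.12 (cv2) and the standard library are available. Lean on these libraries where they do the work, as an engineer would, in place of code of your own. Each camera call takes 0.05 s, during which the arm holds its last target. There are 200 camera calls.

## Working session

There is one attempt and no reset: what is moved stays moved. The work goes in short steps, Python scripts to look and compute and a tool call to move; the robot and the scene stay as the last step left them, time stands still between calls to the robot, and variables do not carry over. Pictures are saved under pics/ and viewed, at most 10 in all, crops included, and the job is handed in when it is done.

Besides the shell and the picture viewer there is one more tool, called after "Request:" by a JSON object that holds its "api" and its "payload". apply_moves: Moves the arm, as the interface text tells. Its arguments: {"type":"object","properties":{"plan":{"type":"array","items":{"type":"array","items":{"type":"array","items":{"type":"number"}}}},"force":{"type":"number"}},"required":["plan"]}

```bash
mkdir -p pics; ls; python3 - <<'E'
from cell import r
import cv2,numpy as np
np.set_printoptions(precision=4,suppress=True)
s=r.observe(); print({k:np.round(v,4) for k,v in s.items()})
for n in ("scene","top"):
    cv2.imwrite(f"pics/{n}0.png",r.grab_frame(n)[:,:,::-1])
for n in ("scene","top","wrist"): print(n,r.camera_params(n))
E
```

```text
pics
{'time': np.float64(0.0), 'joint_positions': array([ 1.09  ,  0.2766,  1.5061, -0.    ,  1.3607, -0.121 ]), 'qvel': array([ 0.0001,  0.001 , -0.0009,  0.0008, -0.0004,  0.0009]), 'tau': array([  0.0013, -40.4582, -23.7231,   0.0704,   0.0346,  -0.0002]), 'eef_pos': array([0.2022, 0.5377, 0.2046]), 'tcp_rot': array([-0.0003,  0.179 ,  0.9839, -0.0009]), 'ft_force': array([ 0.264 , -1.0078,  0.921 ]), 'ft_torque': array([-0.0164, -0.0218, -0.0019]), 'grasp_force': np.float64(0.0), 'finger_gap': np.float64(0.0936)}
scene {'mtx': array([[416.4804,   0.    , 255.0041],
       [  0.    , 416.4804, 197.8498],
       [  0.    ,   0.    ,   1.    ]]), 'R': array([[-0.7908,  0.612 , -0.0005],
       [ 0.4394,  0.5673, -0.6965],
       [-0.426 , -0.551 , -0.7175]]), 't': array([ 0.4035, -0.0306,  1.2734])}
top {'mtx': array([[424.6013,   0.    , 248.4154],
       [  0.    , 424.6013, 188.5274],
       [  0.    ,   0.    ,   1.    ]]), 'R': array([[-0.0222, -0.9998,  0.0016],
       [-0.9824,  0.0215, -0.1857],
       [ 0.1856, -0.0057, -0.9826]]), 't': array([-0.0689,  0.4953,  1.2442])}
wrist {'mtx': array([[297.3186,   0.    , 257.0943],
       [  0.    , 297.3186, 190.639 ],
       [  0.    ,   0.    ,   1.    ]]), 'hand_eye': array([[ 0.0007, -0.9724, -0.2334,  0.0672],
       [ 1.    ,  0.0008, -0.0007, -0.0006],
       [ 0.0009, -0.2334,  0.9724, -0.1789],
       [ 0.    ,  0.    ,  0.    ,  1.    ]])}
```

View pics/scene0.png

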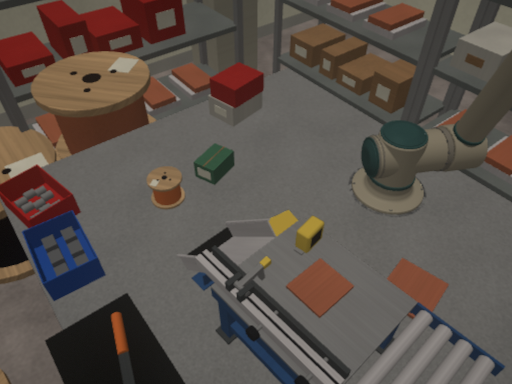

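View pics/top0.png

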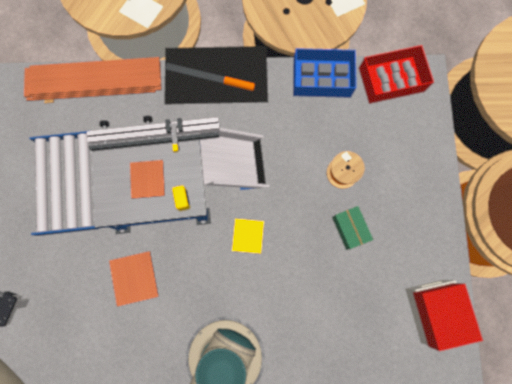

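The scene view shows the copper busbar on the ledge at (320,287), the tape measure at (310,235) and the stop's cap at (265,262). In the top view the busbar is at (147,179), the cap at (175,148), the tape at (180,197) and the chute at (233,160). The larger copper plate at (133,278) is a decoy on the bench.

```bash
cat > h.py <<'E'
import numpy as np,cv2
from scipy.spatial.transform import Rotation as Ro
from cell import r
np.set_printoptions(precision=4,suppress=True)
def ray2z(n,px,z):
    c=r.camera_params(n); px=np.atleast_2d(np.array(px,float))
    d=np.c_[(px-c["mtx"][:2,2])/c["mtx"][0,0],np.ones(len(px))]@c["R"]
    o=-c["R"].T@c["t"]; return o+d*((z-o[2])/d[:,2])[:,None]
def tool(s):
    q=s["tcp_rot"]; return Ro.from_quat([q[1],q[2],q[3],q[0]]).as_matrix(),np.array(s["eef_pos"])
def wrist2z(px,z,T):
    c=r.camera_params("wrist"); H=c["hand_eye"]; R,p=T
    px=np.atleast_2d(np.array(px,float))-c["mtx"][:2,2]; rr=np.linalg.norm(px,axis=1); th=rr/c["mtx"][0,0]
    d=np.c_[px/np.maximum(rr,1e-9)[:,None]*np.sin(th)[:,None],np.cos(th)]
    o=p+R@H[:3,3]; d=d@(R@H[:3,:3]).T
    return o+d*((z-o[2])/d[:,2])[:,None]
E
python3 - <<'E'
from h import *
im=cv2.imread("pics/top0.png")
cv2.imwrite("pics/topc.png",cv2.resize(im[108:248,22:282],None,fx=3,fy=3,interpolation=cv2.INTER_CUBIC))
s=r.observe();print(s["eef_pos"],s["tcp_rot"])
cv2.imwrite("pics/w0.png",r.grab_frame("wrist")[:,:,::-1])
for nm,px,z in (("bar",(147,179),.188),("cap",(175,148),.229),("tape",(180,190),.236),("edge",(203,170),.18)): print(nm,ray2z("top",px,z))
E
```

```text
[0.2022 0.5377 0.2047] [-0.0002  0.1789  0.9839 -0.0008]
bar [[0.4993 0.1953 0.188 ]]
cap [[0.5727 0.1133 0.229 ]]
tape [[0.4579 0.098  0.236 ]]
edge [[0.5229 0.0443 0.18  ]]
```

View pics/topc.png

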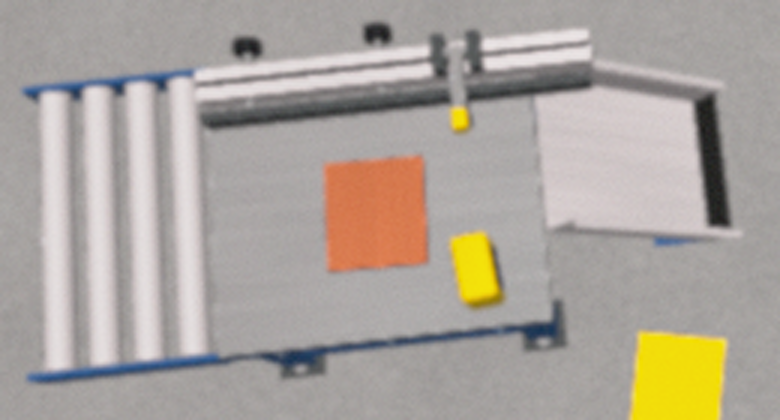

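View pics/w0.png

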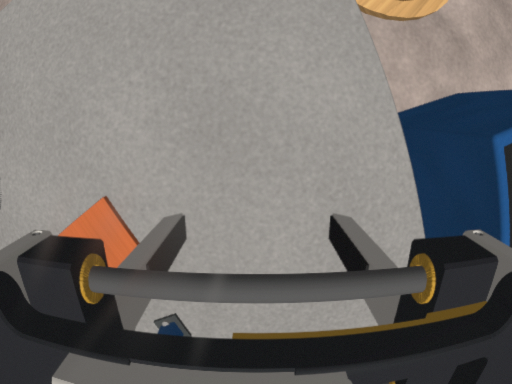

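In the crop the busbar corners are at about (325,164), (423,156), (428,263) and (330,271). The cap is at (460,119), the drop edge runs (535,97)–(552,318), and the tape top is at (475,268). The wrist view shows only bench, since the ledge is off to its left.

```bash
python3 - <<'E'
from h import *
def c(p): return (np.array(p,float)+.5)/3-.5+[22,108]
P=lambda p,z: ray2z("top",c(p),z)[:,:2]
edge=P([(535,97),(552,318)],.18); up=P([(205,127),(213,355)],.18); near=P([(215,357),(550,325)],.18)
fr=P([(197,70),(590,30)],.208); fr2=P([(197,100),(590,64)],.208)
bar=P([(325,164),(423,156),(428,263),(330,271)],.188)
cap=P([(460,110)],.229); capc=P([(460,119)],.2255); tape=P([(450,237),(485,233),(502,300),(470,307)],.236)
ang=lambda a,b: np.degrees(np.arctan2(*(b-a)[::-1]))
print("edge",edge,ang(edge[1],edge[0])); print("up",up,ang(up[1],up[0])); print("near",near,ang(near[1],near[0])-90)
print("fr",fr,ang(fr[1],fr[0])-90,fr2,ang(fr2[1],fr2[0])-90)
print("bar",bar,bar.mean(0),ang(bar[3],bar[0]),ang(bar[2],bar[1]),ang(bar[1],bar[0])-90,ang(bar[2],bar[3])-90)
print("cap",cap,capc,"tape",tape,tape.mean(0))
E
```

```text
edge [[0.6086 0.0524]
 [0.4022 0.0374]] 4.162796484768678
up [[0.5864 0.3565]
 [0.3757 0.3395]] 4.6159450078035515
near [[0.3738 0.3376]
 [0.3959 0.0392]] 4.237562815648147
fr [[ 0.632   0.3557]
 [ 0.6624 -0.0009]] 4.877300803411401 [[ 0.6037  0.3543]
 [ 0.63   -0.0006]] 4.238094055499886
bar [[0.5468 0.2427]
 [0.5524 0.1537]
 [0.4533 0.1477]
 [0.4479 0.2353]] [0.5001 0.1948] 4.276850459821788 3.4628432512198306 3.5808562046579198 3.4962075172485356
cap [[0.5828 0.1134]] [[0.5756 0.1139]] tape [[0.4671 0.1197]
 [0.47   0.0895]
 [0.4113 0.0746]
 [0.4059 0.1019]] [0.4386 0.0964]
```

```bash
cat >> h.py <<'E'
YAW=np.radians(4.4); O=np.array([.555,.050,0]); RL=Ro.from_euler('z',YAW).as_matrix()
L2W=lambda p: O+RL@np.array(p,float)
W2L=lambda p: (np.asarray(p)-O)@RL
def go(pos,yaw_l,s=None):
    "pos world TCP, yaw_l deg of tool y in ledge frame, tool down -> row numbers"
    R,p=tool(s or r.observe()); a=YAW+np.radians(yaw_l)
    y=np.array([np.cos(a),np.sin(a),0]); z=np.array([0,0,-1.]); Rt=np.c_[np.cross(y,z),y,z]
    print("turn",Ro.from_matrix(R.T@Rt).as_rotvec(),"shift cm",100*R.T@(np.array(pos)-p))
E
python3 - <<'E'
from h import *
print(L2W([.017,.06,.33])); go([.572,.113,.33],90)
E
```

```text
[0.5673 0.1111 0.33  ]
turn [-0.0013 -0.0005 -0.4365] shift cm [-49.561  -26.7623 -12.4885]
```

Request:
{"api": "apply_moves", "payload": {"plan": [[[0,0,-0.1,0,0,-6,9.4],[0,0,-0.2,-3,-1.5,-12,9.4],[0,0,-0.3,-8,-4.5,-12.5,9.4],[0,0,-0.4,-13.5,-7.2,-12.5,9.4],[0,0,-0.436,-19,-10,-12.5,9.4]]]}}

```text
time: 0.78
eef_pos: [0.346, 0.3764, 0.3306]
tcp_rot: [0.0, -0.039, 0.999, 0.0]
ft_force: [1.3, 0.6, 0.3]
finger_gap: 0.094
grasp_force: 0.0
```

```bash
python3 - <<'E'
from h import *
s=r.observe();print(s["time"],s["eef_pos"]);go([.572,.113,.33],90)
E
```

```text
0.775 [0.346  0.3764 0.3306]
turn [0.0004 0.0007 0.0017] shift cm [-20.4609 -28.0272   0.0615]
```

Request:
{"api": "apply_moves", "payload": {"plan": [[[0,0,0,-3.5,-5,0,9.4],[0,0,0,-7,-10,0,9.4],[0,0,0,-10.5,-14.8,0,9.4],[0,0,0,-14.2,-19.6,0,9.4],[0,0,0,-17.6,-24.4,0,9.4]]]}}

```text
time: 1.4
eef_pos: [0.5402, 0.1461, 0.3302]
tcp_rot: [-0.0, -0.038, 0.999, 0.0]
ft_force: [0.6, 0.4, -0.5]
finger_gap: 0.0942
grasp_force: 0.0
```

Request:
{"api": "apply_moves", "payload": {"plan": [[[0,0,0,-1.5,-2,0,9.4],[0,0,0,-2.8,-3.6,0,5],[0,0,0,-2.8,-3.6,0,5],[0,0,0,-2.8,-3.6,0,5],[0,0,0,-2.8,-3.6,0,5]]]}}

```text
time: 2.02
eef_pos: [0.569, 0.1153, 0.3309]
tcp_rot: [0.0, -0.039, 0.999, 0.0]
ft_force: [-0.2, -0.7, -1.0]
finger_gap: 0.0576
grasp_force: 0.0
```

```bash
python3 - <<'E'
from h import *
s=r.observe();print(s["time"],s["eef_pos"],s["tcp_rot"])
cv2.imwrite("pics/w1.png",r.grab_frame("wrist")[:,:,::-1])
E
```

```text
2.025 [0.569  0.1153 0.3309] [ 0.0001 -0.039   0.9992  0.0003]
```

View pics/w1.png

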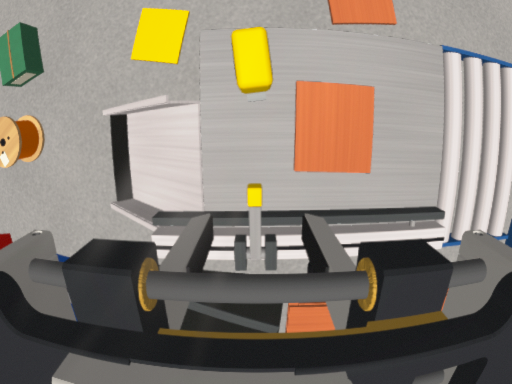

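The wrist view shows the cap at (255,195), busbar corners at (297,82), (374,86), (372,173) and (295,171). The dark strip starts at row ~211, the drop edge is the line at column ~200, and the tape's front face is near (257,92).

```bash
python3 - <<'E'
from h import *
T=tool(r.observe())
f=lambda px,z: W2L(wrist2z(px,z,T))
print("cap",f([(255,185),(255,195),(255,207)],.225),"caplow",f([(255,184)],.215),"captop",f([(255,207)],.229))
print("bar",f([(297,82),(374,86),(372,173),(295,171)],.188)); print("bar mean",f([(297,82),(374,86),(372,173),(295,171)],.188).mean(0))
print("edge",f([(200,95),(201,140),(202,190)],.18)); print("strip",f([(170,212),(300,211),(440,210)],.205))
print("fence",f([(160,222),(440,219)],.208)); print("tape",f([(248,97),(270,95)],.18))
go(L2W([.017,.06,.203]),90)
E
```

```text
cap [[0.0142 0.0611 0.225 ]
 [0.0243 0.0611 0.225 ]
 [0.0367 0.0611 0.225 ]] caplow [[0.0154 0.0611 0.215 ]] captop [[0.0355 0.0612 0.229 ]]
bar [[-0.0913  0.1058  0.188 ]
 [-0.0925  0.1944  0.188 ]
 [ 0.0075  0.196   0.188 ]
 [ 0.0064  0.105   0.188 ]]
bar mean [-0.0425  0.1503  0.188 ]
edge [[-0.0781 -0.0002  0.18  ]
 [-0.0275  0.0003  0.18  ]
 [ 0.03   -0.0004  0.18  ]]
strip [[ 0.0492 -0.0332  0.205 ]
 [ 0.0472  0.1096  0.205 ]
 [ 0.0488  0.2891  0.205 ]]
fence [[ 0.0602 -0.0451  0.208 ]
 [ 0.0596  0.2892  0.208 ]]
tape [[-0.0747  0.0531  0.18  ]
 [-0.077   0.0771  0.18  ]]
turn [0.0004 0.0004 0.0011] shift cm [ 0.2096 -0.3957 12.7879]
```

Request:
{"api": "apply_moves", "payload": {"plan": [[[0,0,0,-0.6,-0.3,3,3],[0,0,0,-0.6,-0.3,6,3],[0,0,0,-0.6,-0.3,9,3],[0,0,0,-0.6,-0.3,12.8,3],[0,0,0,-0.6,-0.3,12.8,2.4]]], "force": 8}}

```text
time: 2.7
eef_pos: [0.5735, 0.1119, 0.2]
tcp_rot: [-0.003, -0.039, 0.999, -0.0]
ft_force: [-0.0, 0.5, 0.7]
finger_gap: 0.025
grasp_force: 0.0
```

Request:
{"api": "apply_moves", "payload": {"plan": [[[0,0,0,0,0,0,1.4],[0,0,0,0,0,0,0.5],[0,0,0,0,0,0,0.5],[0,0,0,0,0,0,0.5],[0,0,0,0,0,0,0.5]]], "force": 10}}

```text
time: 3.32
eef_pos: [0.5767, 0.1132, 0.2039]
tcp_rot: [0.001, -0.038, 0.999, 0.002]
ft_force: [-0.9, 5.0, 0.3]
finger_gap: 0.0137
grasp_force: 10.0
```

```bash
sed -i 's/O=np.array(\[.555,.050,0\])/O=np.array([.563,.0506,0])/' h.py; python3 - <<'E'
from h import *
s=r.observe();print(s["time"],W2L(s["eef_pos"]),s["ft_force"],s["finger_gap"],s["grasp_force"])
E
```

```text
3.325 [0.0185 0.0614 0.2039] [-0.8906  4.9621  0.2789] 0.013689301412993333 9.997387826442719
```

Request:
{"api": "apply_moves", "payload": {"plan": [[[0,0,0,-0.3,0,-2.0,0.5],[0,0,0,-1.2,0,-3.8,0.5],[0,0,0,-2.6,0,-5.3,0.5],[0,0,0,-4.3,0,-6.3,0.5],[0,0,0,-6.3,0,-6.8,0.5]]]}}

```text
time: 3.95
eef_pos: [0.637, 0.1186, 0.2697]
tcp_rot: [-0.003, -0.039, 0.999, 0.002]
ft_force: [-3.0, 6.4, -8.7]
finger_gap: 0.0139
grasp_force: 10.0
```

Request:
{"api": "apply_moves", "payload": {"plan": [[[0,0,0,-1.2,0,0.0,0.5],[0,0,0,-2.2,0,0.2,0.5],[0,0,0,-3.0,0,0.5,0.5],[0,0,0,-3.0,0,0.5,0.5],[0,0,0,-3.0,0,0.5,0.5]]]}}

```text
time: 4.58
eef_pos: [0.6685, 0.1215, 0.2656]
tcp_rot: [-0.0, -0.039, 0.999, 0.002]
ft_force: [-0.7, 6.9, -2.5]
finger_gap: 0.0138
grasp_force: 10.0
```

```bash
python3 - <<'E'
from h import *
s=r.observe();print(s["time"],W2L(s["eef_pos"]),s["ft_force"],s["finger_gap"],s["grasp_force"])
cv2.imwrite("pics/s1.png",cv2.resize(r.grab_frame("scene")[180:340,170:370,::-1],None,fx=3,fy=3))
E
```

```text
4.575 [0.1107 0.0626 0.2656] [-0.7364  6.9364 -2.4582] 0.013782982525177156 9.999625235795975
```

View pics/s1.png

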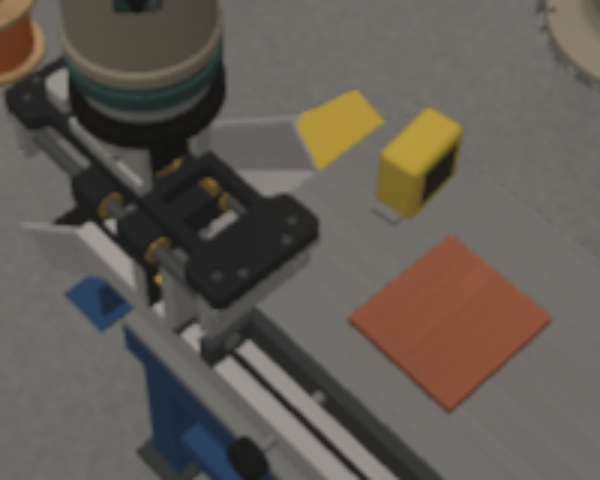

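The stop is at about 1.96 rad, working from the TCP position. The crop shows the jaws over the leaned-back cap, with the busbar (450,320) and the tape (420,160) undisturbed. I'll release the cap and go to the busbar's near side.

Request:
{"api": "apply_moves", "payload": {"plan": [[[0,0,0,0,0,0,4],[0,0,0,0,0,0,4],[0,0,0,0,0,0,4],[0,0,0,0,0,-4,4],[0,0,0,0,0,-8,4]]]}}

```text
time: 5.25
eef_pos: [0.6686, 0.1179, 0.3463]
tcp_rot: [-0.0, -0.038, 0.999, -0.0]
ft_force: [-0.2, 0.8, 0.7]
finger_gap: 0.04
grasp_force: 0.0
```

```bash
python3 - <<'E'
from h import *
s=r.observe();print(s["time"],W2L(s["eef_pos"]),s["ft_force"],s["finger_gap"])
go(L2W([-.122,.150,.30]),90); go(L2W([-.122,.150,.185]),90)
E
```

```text
5.25 [0.1104 0.059  0.3463] [-0.2215  0.8264  0.6783] 0.040043150807222205
turn [-0.0007 -0.0008 -0.0013] shift cm [23.2521  9.0711  4.6376]
turn [-0.0007 -0.0008 -0.0013] shift cm [23.2431  9.0792 16.1376]
```

Request:
{"api": "apply_moves", "payload": {"plan": [[[0,0,0,5,2,0,5],[0,0,0,10,4,0,5],[0,0,0,15,6,1,5],[0,0,0,20,8,2.5,5],[0,0,0,23.3,9.1,5,5]]]}}

```text
time: 5.88
eef_pos: [0.428, 0.1918, 0.2964]
tcp_rot: [0.002, -0.038, 0.999, 0.0]
ft_force: [0.1, 0.1, 1.0]
finger_gap: 0.0502
grasp_force: 0.0
```

Request:
{"api": "apply_moves", "payload": {"plan": [[[0,0,0,0,0,4,5],[0,0,0,0,0,8,5],[0,0,0,0,0,10,5],[0,0,0,0,0,11,5],[0,0,0,0,0,11,5]]]}}

```text
time: 6.5
eef_pos: [0.4297, 0.1914, 0.1855]
tcp_rot: [0.0, -0.038, 0.999, -0.0]
ft_force: [0.6, 0.2, 0.4]
finger_gap: 0.0497
grasp_force: 0.0
```

```bash
python3 - <<'E'
from h import *
s=r.observe();print(s["time"],W2L(s["eef_pos"]),s["ft_force"],s["finger_gap"])
T=tool(s)
cv2.imwrite("pics/w2.png",r.grab_frame("wrist")[:,:,::-1])
go(L2W([-.108,.150,.185]),90)
E
```

```text
6.5 [-0.1221  0.1506  0.1855] [0.6225 0.168  0.371 ] 0.04971710251436083
turn [ 0.0001  0.0013 -0.0008] shift cm [-1.3662 -0.0745  0.115 ]
```

View pics/w2.png

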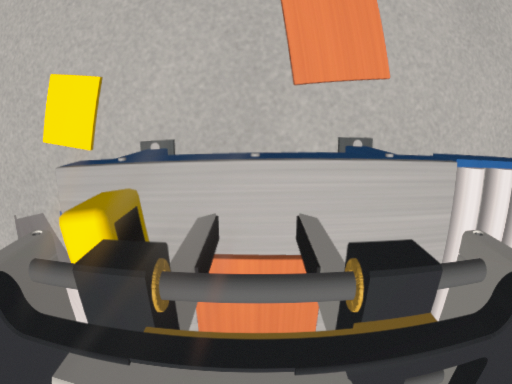

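The picture shows the busbar's near edge at row 255, columns 209–304, centred between the fingers, with the tape well clear at (105,225). Next I'll push toward the fence, slowly.

Request:
{"api": "apply_moves", "payload": {"plan": [[[0,0,0,-0.8,0,0.1,5],[0,0,0,-1.6,0,0.1,5],[0,0,0,-2.4,0,0.1,5],[0,0,0,-3.2,0,0.1,5],[0,0,0,-4.0,0,0.1,5]]]}}

```text
time: 7.18
eef_pos: [0.4669, 0.1945, 0.1849]
tcp_rot: [-0.003, -0.038, 0.999, -0.0]
ft_force: [-6.8, 0.5, 6.0]
finger_gap: 0.0498
grasp_force: 3.6
```

Request:
{"api": "apply_moves", "payload": {"plan": [[[0,0,0,-0.1,0,0,5],[0,0,0,-0.2,0,0,5],[0,0,0,-0.3,0,0,5],[0,0,0,-0.3,0,0,5],[0,0,0,-0.3,0,0,5]]]}}

```text
time: 7.8
eef_pos: [0.4703, 0.1947, 0.1847]
tcp_rot: [-0.002, -0.038, 0.999, -0.0]
ft_force: [-6.4, -0.1, 6.0]
finger_gap: 0.0503
grasp_force: 3.2
```

Request:
{"api": "apply_moves", "payload": {"plan": [[[0,0,0,-0.1,0,-0.1,5],[0,0,0,-0.2,0,-0.15,5],[0,0,0,-0.3,0,-0.15,5],[0,0,0,-0.4,0,-0.15,5],[0,0,0,-0.4,0,-0.15,5]]]}}

```text
time: 8.43
eef_pos: [0.4766, 0.1952, 0.1859]
tcp_rot: [0.0, -0.038, 0.999, 0.0]
ft_force: [-1.7, -0.8, -1.2]
finger_gap: 0.0498
grasp_force: 1.0
```

Request:
{"api": "apply_moves", "payload": {"plan": [[[0,0,0,-0.1,0,0,5],[0,0,0,-0.2,0,0,5],[0,0,0,-0.3,0,0,5],[0,0,0,-0.3,0,0,5],[0,0,0,-0.3,0,0,5]]]}}

```text
time: 9.05
eef_pos: [0.4796, 0.1955, 0.1861]
tcp_rot: [0.0, -0.038, 0.999, 0.0]
ft_force: [-2.6, 0.2, -1.7]
finger_gap: 0.05
grasp_force: 0.9
```

Request:
{"api": "apply_moves", "payload": {"plan": [[[0,0,0,-0.1,0,0,5],[0,0,0,-0.2,0,0,5],[0,0,0,-0.25,0,0,5],[0,0,0,-0.25,0,0,5],[0,0,0,-0.25,0,0,5]]]}}

```text
time: 9.68
eef_pos: [0.4819, 0.1956, 0.186]
tcp_rot: [0.0, -0.038, 0.999, 0.0]
ft_force: [-2.9, 0.5, -1.4]
finger_gap: 0.0498
grasp_force: 1.4
```

Request:
{"api": "apply_moves", "payload": {"plan": [[[0,0,0,-0.1,0,0,5],[0,0,0,-0.2,0,0,5],[0,0,0,-0.2,0,0,5],[0,0,0,-0.2,0,0,5],[0,0,0,-0.2,0,0,5]]]}}

```text
time: 10.3
eef_pos: [0.484, 0.1958, 0.186]
tcp_rot: [0.0, -0.038, 0.999, 0.0]
ft_force: [-2.8, -0.5, -1.0]
finger_gap: 0.0497
grasp_force: 1.3
```

Request:
{"api": "apply_moves", "payload": {"plan": [[[0,0,0,-0.1,0,0,5],[0,0,0,-0.2,0,0,5],[0,0,0,-0.25,0,0,5],[0,0,0,-0.25,0,0,5],[0,0,0,-0.25,0,0,5]]]}}

```text
time: 10.92
eef_pos: [0.4864, 0.1959, 0.186]
tcp_rot: [0.0, -0.038, 0.999, 0.0]
ft_force: [-2.9, -0.2, 0.6]
finger_gap: 0.0499
grasp_force: 1.6
```

Request:
{"api": "apply_moves", "payload": {"plan": [[[0,0,0,-0.1,0,0,5],[0,0,0,-0.2,0,0,5],[0,0,0,-0.2,0,0,5],[0,0,0,-0.2,0,0,5],[0,0,0,-0.2,0,0,5]]]}}

```text
time: 11.55
eef_pos: [0.4867, 0.1959, 0.1859]
tcp_rot: [-0.002, -0.038, 0.999, -0.0]
ft_force: [-5.3, -1.0, 1.7]
finger_gap: 0.0505
grasp_force: 3.2
```

Request:
{"api": "apply_moves", "payload": {"plan": [[[0,0,0,-0.1,0,0,5],[0,0,0,-0.2,0,0,5],[0,0,0,-0.25,0,0,5],[0,0,0,-0.25,0,0,5],[0,0,0,-0.25,0,0,5]]]}}

```text
time: 12.18
eef_pos: [0.4869, 0.1959, 0.1857]
tcp_rot: [-0.004, -0.038, 0.999, -0.0]
ft_force: [-9.5, -0.8, 4.5]
finger_gap: 0.0498
grasp_force: 5.1
```

```bash
python3 - <<'E'
from h import *
s=r.observe();print(s["time"],W2L(s["eef_pos"]),s["ft_force"],s["ft_torque"],s["joint_positions"])
E
```

```text
12.175 [-0.0647  0.1507  0.1857] [-9.5289 -0.7509  4.5375] [-0.1237  2.0103  0.0663] [ 0.2491  0.2173  1.6366  0.0011  1.2955 -1.3983]
```

Request:
{"api": "apply_moves", "payload": {"plan": [[[0,0,0,0,0,0,5],[0,0,0,1.0,0,0,5],[0,0,0,1.5,0,-5,5],[0,0,0.18,1.0,2,-9,6],[0,0,0.36,0,5,-9,6]]]}}

```text
time: 12.8
eef_pos: [0.4909, 0.2472, 0.281]
tcp_rot: [0.006, 0.145, 0.989, 0.003]
ft_force: [-0.5, -0.7, -0.3]
finger_gap: 0.0597
grasp_force: 0.0
```

```bash
python3 - <<'E'
from h import *
s=r.observe();print(s["time"],W2L(s["eef_pos"]),s["ft_force"]);go(L2W([-.018,.228,.27]),0)
E
```

```text
12.8 [-0.0568  0.2015  0.281 ] [-0.5345 -0.685  -0.3183]
turn [0.0131 0.0056 1.2027] shift cm [-2.6531  3.8564  1.1546]
```

Request:
{"api": "apply_moves", "payload": {"plan": [[[0,0,0.18,-0.6,0.8,0.2,6],[0,0,0.36,-1.2,1.6,0.4,6],[0,0,0.54,-1.8,2.4,0.6,6],[0,0,0.72,-2.4,3.2,0.8,6],[0,0,0.9,-2.65,3.9,1.1,6]]]}}

```text
time: 13.42
eef_pos: [0.5258, 0.2768, 0.2656]
tcp_rot: [0.002, 0.56, 0.828, 0.002]
ft_force: [0.7, -0.3, 0.6]
finger_gap: 0.0599
grasp_force: 0.0
```

```bash
python3 - <<'E'
from h import *
s=r.observe();print(s["time"],W2L(s["eef_pos"]),s["ft_force"]);go(L2W([-.018,.228,.1865]),0)
E
```

```text
13.425 [-0.0197  0.2284  0.2656] [ 0.6951 -0.3284  0.5771]
turn [ 0.0054 -0.0002  0.304 ] shift cm [-0.0865  0.1102  7.9066]
```

Request:
{"api": "apply_moves", "payload": {"plan": [[[0,0,0.16,-0.1,0.1,1,6],[0,0,0.304,-0.1,0.1,3,6],[0,0,0.304,-0.1,0.1,6,6],[0,0,0.304,-0.1,0.1,7.8,6],[0,0,0.304,-0.1,0.1,7.8,6]]]}}

```text
time: 14.05
eef_pos: [0.5253, 0.2756, 0.1861]
tcp_rot: [0.0, 0.677, 0.736, 0.0]
ft_force: [-0.1, 0.3, 0.1]
finger_gap: 0.0599
grasp_force: 0.0
```

```bash
python3 - <<'E'
from h import *
s=r.observe();print(s["time"],W2L(s["eef_pos"]),s["ft_force"])
T=tool(s)
cv2.imwrite("pics/w3.png",r.grab_frame("wrist")[:,:,::-1])
go(L2W([-.018,.210,.1860]),0)
E
```

```text
14.05 [-0.0204  0.2272  0.1861] [-0.1158  0.3484  0.0745]
turn [ 0.0023 -0.0004  0.0061] shift cm [-1.7447  0.166   0.1273]
```

View pics/w3.png

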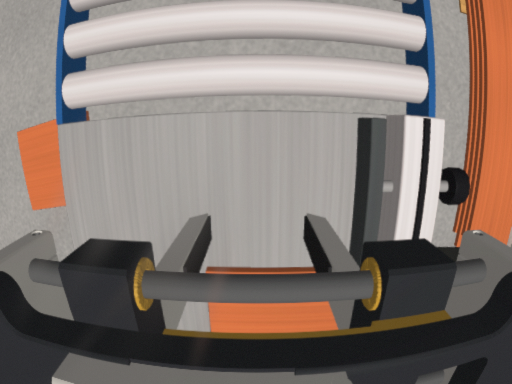

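The trailing edge of the busbar is at row 267, columns 208–332, and looks square. The strip is at column 358 on the right, clear of the finger. Now I'll push along the fence.

Request:
{"api": "apply_moves", "payload": {"plan": [[[0,0,0.006,-1.2,0,0.1,6],[0,0,0.006,-2.0,0,0.1,6],[0,0,0.006,-2.5,0.05,0.1,6],[0,0,0.006,-2.9,0.15,0.1,6],[0,0,0.006,-3.4,0.25,0.1,6]]]}}

```text
time: 14.72
eef_pos: [0.5286, 0.2444, 0.1866]
tcp_rot: [-0.003, 0.679, 0.734, 0.001]
ft_force: [-4.0, 8.4, 3.3]
finger_gap: 0.0604
grasp_force: 4.0
```

Request:
{"api": "apply_moves", "payload": {"plan": [[[0,0,0,-0.5,0.05,0,6],[0,0,0,-1.0,0.1,0,6],[0,0,0,-1.5,0.15,0,6],[0,0,0,-2.0,0.2,0,6],[0,0,0,-2.5,0.25,0,6]]]}}

```text
time: 15.35
eef_pos: [0.531, 0.221, 0.1865]
tcp_rot: [-0.005, 0.679, 0.734, 0.001]
ft_force: [-7.6, 9.5, 5.7]
finger_gap: 0.0597
grasp_force: 5.2
```

```bash
python3 - <<'E'
from h import *
s=r.observe();print(s["time"],W2L(s["eef_pos"]),s["ft_force"]@RL,s["ft_torque"]@RL);go(L2W([-.010,.05,.1860]),0)
E
```

```text
15.35 [-0.0188  0.1724  0.1865] [-6.881  10.0215  5.7008] [1.9182 1.2983 0.0736]
turn [-0.0053 -0.0083  0.0005] shift cm [-12.2387   0.8752  -0.0566]
```

Request:
{"api": "apply_moves", "payload": {"plan": [[[0,0,0,-0.5,-0.1,0,6],[0,0,0,-1.0,-0.2,-0.05,6],[0,0,0,-1.5,-0.25,-0.1,6],[0,0,0,-2.0,-0.25,-0.1,6],[0,0,0,-2.5,-0.25,-0.1,6]]]}}

```text
time: 15.98
eef_pos: [0.5332, 0.1925, 0.1869]
tcp_rot: [-0.001, 0.679, 0.734, 0.0]
ft_force: [-1.7, 4.7, 0.5]
finger_gap: 0.0601
grasp_force: 2.5
```

Request:
{"api": "apply_moves", "payload": {"plan": [[[0,0,0,-0.5,0,0,6],[0,0,0,-1.0,0,0,6],[0,0,0,-1.5,0,0,6],[0,0,0,-2.0,0,0,6],[0,0,0,-2.5,0,0,6]]]}}

```text
time: 16.6
eef_pos: [0.5355, 0.1672, 0.1869]
tcp_rot: [-0.001, 0.679, 0.734, 0.0]
ft_force: [-1.5, 5.1, 0.6]
finger_gap: 0.0602
grasp_force: 2.3
```

```bash
python3 - <<'E'
from h import *
s=r.observe();print(s["time"],W2L(s["eef_pos"]),s["ft_force"]@RL,s["ft_torque"]@RL)
T=tool(s)
cv2.imwrite("pics/t4.png",cv2.resize(r.grab_frame("top")[100:240,70:270,::-1],None,fx=4,fy=4,interpolation=cv2.INTER_CUBIC))
E
```

```text
16.6 [-0.0185  0.1184  0.1869] [-1.149   5.247   0.5557] [0.8934 0.3562 0.0559]
```

View pics/t4.png

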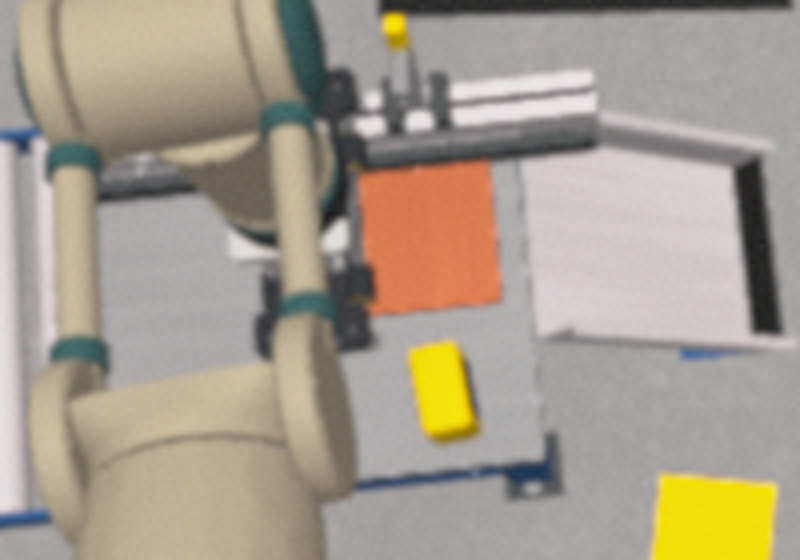

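The picture shows the stop's cap behind the fence at (395,30). The busbar (360–500, 160–310) is flush and square to the strip, and the tape at (443,390) is clear of it. I'll continue.

Request:
{"api": "apply_moves", "payload": {"plan": [[[0,0,0,-0.5,0.05,0,6],[0,0,0,-1.0,0.1,0,6],[0,0,0,-1.5,0.1,0,6],[0,0,0,-2.0,0.1,0,6],[0,0,0,-2.5,0.1,0,6]]]}}

```text
time: 17.27
eef_pos: [0.5378, 0.1427, 0.1868]
tcp_rot: [-0.001, 0.679, 0.734, -0.0]
ft_force: [-3.0, 4.8, 0.3]
finger_gap: 0.0597
grasp_force: 2.8
```

Request:
{"api": "apply_moves", "payload": {"plan": [[[0,0,0,-0.4,0,0,6],[0,0,0,-0.8,0.05,0,6],[0,0,0,-1.2,0.05,0,6],[0,0,0,-1.6,0.05,0,6],[0,0,0,-2.0,0.05,0,6]]]}}

```text
time: 17.9
eef_pos: [0.5396, 0.1229, 0.1868]
tcp_rot: [-0.001, 0.679, 0.734, -0.0]
ft_force: [-2.7, 5.7, 0.6]
finger_gap: 0.0601
grasp_force: 2.9
```

```bash
python3 - <<'E'
from h import *
s=r.observe();print(s["time"],W2L(s["eef_pos"]),s["ft_force"]@RL,s["ft_torque"]@RL)
E
```

```text
17.9 [-0.0178  0.0739  0.1868] [-2.2698  5.8944  0.5816] [1.0842 0.6001 0.0845]
```

Request:
{"api": "apply_moves", "payload": {"plan": [[[0,0,0,-0.3,0,0,6],[0,0,0,-0.6,0,0,6],[0,0,0,-0.9,0,0,6],[0,0,0,-1.2,0,0,6],[0,0,0,-1.5,0,0,6]]]}}

```text
time: 18.52
eef_pos: [0.5409, 0.1078, 0.1868]
tcp_rot: [-0.001, 0.679, 0.734, -0.0]
ft_force: [-2.4, 5.0, 0.6]
finger_gap: 0.06
grasp_force: 2.7
```

Request:
{"api": "apply_moves", "payload": {"plan": [[[0,0,0,-0.3,0,0,6],[0,0,0,-0.6,0,0,6],[0,0,0,-0.9,0,0,6],[0,0,0,-1.2,0,0,6],[0,0,0,-1.5,0,0,6]]]}}

```text
time: 19.15
eef_pos: [0.5422, 0.0934, 0.1872]
tcp_rot: [-0.001, 0.679, 0.734, 0.0]
ft_force: [-3.0, 7.0, 2.6]
finger_gap: 0.0598
grasp_force: 3.4
```

```bash
python3 - <<'E'
from h import *
s=r.observe();print(s["time"],W2L(s["eef_pos"]),s["ft_force"]@RL,s["ft_torque"]@RL)
im=r.grab_frame("top"); cv2.imwrite("pics/t5.png",cv2.resize(im[100:240,70:270,::-1],None,fx=4,fy=4,interpolation=cv2.INTER_CUBIC))
E
```

```text
19.15 [-0.0175  0.0443  0.1872] [-2.5046  7.1837  2.5893] [1.2635 0.6197 0.0832]
```

View pics/t5.png

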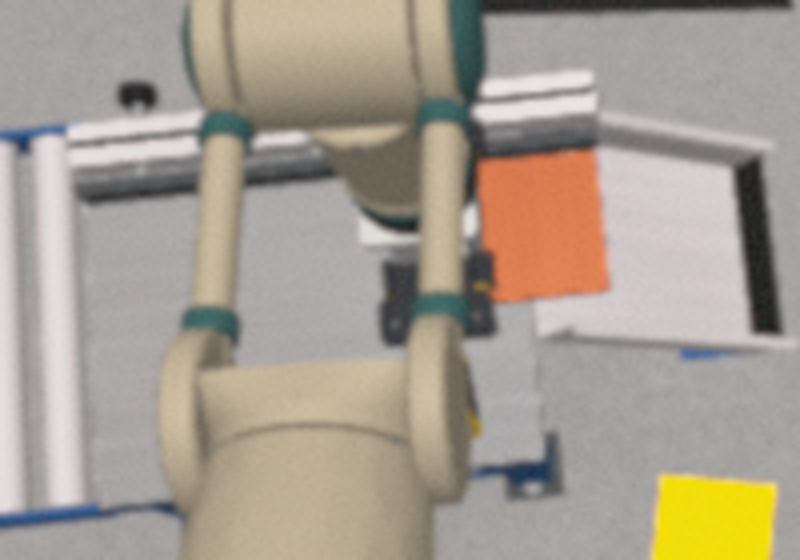

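The busbar is still square on the strip, hanging over the edge (480–608, 150–300). I'll push a little more so it tips.

Request:
{"api": "apply_moves", "payload": {"plan": [[[0,0,0,-0.4,0,0,6],[0,0,0,-0.8,0,0,6],[0,0,0,-1.2,0,0,6],[0,0,0,-1.2,0,0,6],[0,0,0,-1.2,0,0,6]]]}}

```text
time: 19.82
eef_pos: [0.5441, 0.079, 0.1872]
tcp_rot: [0.001, 0.679, 0.734, -0.001]
ft_force: [-2.7, -0.7, 1.8]
finger_gap: 0.06
grasp_force: 0.0
```

Request:
{"api": "apply_moves", "payload": {"plan": [[[0,0,0,1,0,0,6],[0,0,0,3,0,0,6],[0,0,0,5,0,-3,6],[0,0,0,7,0,-8,6],[0,0,0,9,0,-13,6]]]}}

```text
time: 20.45
eef_pos: [0.5371, 0.1723, 0.318]
tcp_rot: [-0.0, 0.679, 0.734, 0.0]
ft_force: [0.7, 1.3, -0.2]
finger_gap: 0.0601
grasp_force: 0.0
```

```bash
python3 - <<'E'
from h import *
s=r.observe();print(s["time"],W2L(s["eef_pos"]),s["ft_force"],s["grasp_force"])
def ctr(im,lo,hi,box):
    m=cv2.inRange(cv2.cvtColor(im,cv2.COLOR_RGB2HSV),lo,hi); k=np.zeros_like(m); x0,y0,x1,y1=box; k[y0:y1,x0:x1]=m[y0:y1,x0:x1]
    n,_,st,c=cv2.connectedComponentsWithStats(k); 
    for i in range(1,n):
        if st[i,4]>25: print(st[i],c[i])
    return k
a=r.grab_frame("top"); 
print("orange top"); k=ctr(a,(3,120,60),(14,255,255),(130,110,280,215))
p=cv2.findNonZero(k); q=cv2.boxPoints(cv2.minAreaRect(p)); print(q)
# chute: floor plane drop 42deg below the edge; v along -y
c=r.camera_params("top"); t=np.radians(42); n=RL@[0,-np.sin(t),np.cos(t)]; up=RL@[0,np.cos(t),np.sin(t)]
e=L2W([0,0,.18])+n*.008
d=np.c_[(q-c["mtx"][:2,2])/c["mtx"][0,0],np.ones(4)]@c["R"]; o=-c["R"].T@c["t"]
w=o+d*(((e-o)@n)/(d@n))[:,None]; print("along slope from edge, x:",(w-e)@up,(w-e)@(RL@[1,0,0]))
print("yellow top"); ctr(a,(22,120,60),(34,255,255),(130,100,280,260))
E
```

```text
20.45 [-0.0165  0.1233  0.318 ] [ 0.7316  1.3298 -0.1851] 0.0
orange top
[233 146  27  33 727] [245.6025 162.3205]
[[232.0122 146.1098]
 [255.3902 143.5122]
 [259.2195 177.9756]
 [235.8415 180.5732]]
along slope from edge, x: [-0.1112 -0.2085 -0.2092 -0.1132] [ 0.0397  0.0602 -0.0496 -0.0642]
yellow top
[165 102   7  10  50] [168.52 106.7 ]
[172 185  18  26 321] [180.1838 197.5545]
[232 218  32  36 961] [247.564 235.616]
```

Request:
{"api": "apply_moves", "payload": {"plan": [[[0,0,0,0,0,-1,6],[0,0,0,0,0,-1,6],[0,0,0,0,0,-1,6],[0,0,0,0,0,-1,6],[0,0,0,0,0,-1,6]]]}}

```text
time: 21.12
eef_pos: [0.5369, 0.17, 0.3263]
tcp_rot: [-0.0, 0.68, 0.734, -0.0]
ft_force: [0.4, 0.6, 0.1]
finger_gap: 0.06
grasp_force: 0.0
```

```bash
python3 - <<'E'
from h import *
a=r.grab_frame("top"); m=cv2.inRange(cv2.cvtColor(a,cv2.COLOR_RGB2HSV),(3,120,60),(14,255,255)); k=np.zeros_like(m); k[110:215,200:280]=m[110:215,200:280]
p=cv2.findNonZero(k); print(len(p),p.mean(0)); print(r.observe()["ft_force"])
if len(p)>600 and abs(p.mean(0)-[245.6,162.3]).max()<.5: print(r.close_job())
E
```

```text
729 [[245.6392 162.3608]]
[-0.1973  0.0696  0.0056]
the job is handed in; nothing more can be done
None
```

I handed the job in at about 21 s, and no verdict came back. The stop is flipped to about 1.96 rad, and the busbar went square along the fence into the chute, where it lies still against the foot. The tape measure has not moved; I did not re-check the carton and wire reel, but the arm never went near them.

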